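# Close the press-button canister with its lip to the mark

### The arm

A 6-joint arm with a two-finger parallel gripper is mounted at the origin on the work surface. World frame = base frame: x ahead of the robot, y to its left, z up, the work surface at z = 0. Lengths are in m, angles in rad, forces in N, time in s.
With the tool pointing down it reaches from about 0.35 to 0.875 m from the base axis. Payload 15.5 kg.
Tool frame: the origin (TCP) lies between the finger pads; the fingertips stand 25 mm ahead of it and the grasp point (between the pads) lies 6 mm ahead of it; z points along the fingers, y is the line along which they close (so a half turn about z gives the same grasp; the last joint's range is limited). The gripper opens to 85 mm and grips with 20 to 120 N. Pads are 22 mm wide; open, the fingers measure 114 mm over their backs; the gripper's body (76 mm by 85 mm) begins 54 mm behind the grasp point. The pads swing forward as they close: fully open they stand 13 mm farther back than shut.
Start: joints at [-1.28, 0.494, 1.345, -0, 1.302, -0.096], TCP at [0.235, -0.579, 0.234] pointing down, gripper open.
Joint ranges: [-2.91, 2.91], [-0.82, 2.16], [0.22, 2.67], [-1.22, 4.37], [0.12, 2.79], [-3.08, 3.08]. Speed limits (rad/s): [1.89, 1.89, 2.57, 3.01, 3.01, 3.01].

### API

Orientations are given as a 3x3 rotation matrix whose columns are the frame's x, y, z axes.
In Python, from bench import r gives the robot as it stands.
- The arm moves only by the tool jog_arm, never from a script. Its argument "moves" is a list of rows, each a list of 3 entries, a list of its own where there are three numbers: the turn, a rotation vector about the tool's x, y, z in degrees, then the shift along the tool's x, y, z in cm, then the opening, from -1 (shut) to 1 (fully open). In form: [[[rx, ry, rz], [x, y, z], claw], ...]. A call has 1 to 5 rows; each row is the pose to reach, as a shift and turn from the pose commanded when the call began, along the tool's axes at that moment; what a row does not reach only later rows make up. A row lasts 1/8 s, in which the tool goes at most 62.5 mm and 10.7 degrees, less where a joint would pass 70% of its speed; a pose out of reach is approached as far as the arm can. A call with a gripper value outside its range is refused whole. The fingers move at their own pace and stop on an object; the grip force is fixed at half the most. Time passes only in rows, so rows that repeat a pose let the fingers close. It gives the time, the measured TCP pose, the force, the opening and the grip force at its end, in the units of the state.
- r.sense(): the state, without advancing time (a new reading comes with each control period).
- r.read_camera(name): name is "scene" or "top"; returns (picture, depth): 420x560x3 uint8, red, green, blue; 420x560 float32, m along the optical axis (not along the pixel's ray), 0 where there is no reading.
- r.calibration(name): a dict with "vfov" (degrees; the focal length in pixels is half the picture's height over the tangent of half this angle, whatever the lens; pixels are square), "cx", "cy" (the principal point, pixels), "distortion" ([k1, k2, p1, p2, k3] as OpenCV has them; the pictures are not rectified), "camera_from_world" (4x4, takes a point from world to camera coordinates). Camera axes: x right, y down, z forward; pixel columns grow to the right and rows downward; lengths in m; the calibration is good to about 2 mm. A picture is of the moment at which its call begins. calibration takes no time and is no camera call.
- r.job_done(): hands the job in; it is judged then, once.
Trained networks look in the newest picture that a camera, given by its name, has taken for a name from the list of things; names that differ only in an ending like _2 or _b are one class to them, and where a whole thing is asked for, a point or a joint stands for the part that bears it (a point fixed in the world has none). Each returns a list of dicts, best first, with "conf" (0 to 1); they miss things now and then, are a little off and sometimes report something else, mostly with a low value. They report only what shows in the picture. A call takes as long as a camera call. They do not tell look-alikes from the thing itself.
- r.outline_of(name, camera): "region" (420x560 bool, what is visible of it) and "extent" ([left, top, right, bottom] in pixels, round what is visible of it).
The state is a dict: "time": time; "joint_pos": joint angles; "joint_velocities": joint speeds; "effort": joint torques, N m; "eef_pos": TCP position; "tool_rot": TCP orientation; "contact_force": force on the tool from outside, world axes, zero at the start; "ft_torque": the same for the moment, N m; "finger_gap": finger opening in m; "finger_force": force on a finger pad.
Only numpy, scipy, OpenCV 4.12 (cv2) and the standard library are available. Lean on these libraries where they do the work, as an engineer would, in place of code of your own. Each camera call takes 0.05 s, during which the arm holds its last target. There are 200 camera calls.

### The job

The lid of the press-button canister has been put on the wrong way round and rides high. Turn it so that its pouring lip faces the rib on the canister's side, feeling for the place there where it drops fully home, then press the button in the lid's handle right down and let go. Leave the other things on the ledge where they are.

Things in the scene. Friction and masses are not known exactly. Their poses are not given: they have to be found in the camera images.
- canister: upright steel canister screwed to the tiles, body 104 mm across (foot flange 120 mm across), 110 mm high, with a fixed plastic collar on top, 92 mm across and 20 mm high, its mouth 68 mm across. Origin: centre of the underside; +z up, +x points to the rib on its side
- rim (a point): centre of the collar's flat rim, 130 mm above the tiles. On the rim stand three equal lugs, 8 x 8 mm and 6 mm high, at 41 mm radius, 120 degrees apart, hidden under the lid. One lies near the rib's direction, but the collar was fitted carelessly: all three are off by up to 8 degrees either way, which no reading shows, so the lid's drop must be felt for
- mark (a point): top outer end of the rib: a plain vertical steel rib 14 mm wide standing out to 78 mm from the canister's axis, 70 to 110 mm above the tiles
- lid: loose wooden lid, 0.12 to 0.26 kg: disc 96 mm across, its top 13 mm above the origin, with a bar handle and a lip. Origin: on the axis at the underside of its skirt; +x points along the lip, +z up. Fully home the origin is 130 mm above the tiles; riding on the lugs, 136 mm. A plug 65 mm across reaches 16 mm below the origin into the mouth
- skirt (a point): centre of the skirt's underside (the lid's origin). The skirt, 6 mm high, has three equal gaps 120 degrees apart, one under the lip, that drop over the lugs with 2 mm play to each side (about 3 degrees). The lid also drops 120 degrees wrong either way; from there it must be raised 6 mm or more before it turns on
- handle (a point): centre of the top of the bar handle, on the lid's axis, 49 mm above the lid's origin; the bar is 56 mm long (along the lid's x), 28 mm wide (y) and 36 mm high above the disc
- lip (a point): top of the outer end of the lid's pouring lip, a tab 16 mm wide and 7 mm thick reaching 66 mm from the lid's axis
- button (a joint): round steel push button, 22 mm across, in the middle of the handle's top, on the lid's axis: 0 = out (its top 58 mm above the lid's origin), 0.005 = fully in (m). Springs back; about 5 N
- button_top (a point): centre of the button's top face
- jar: bystander: closed white ceramic jar, 76 mm across, 120 mm high; origin under its centre
- timer: bystander: plastic kitchen timer with a dial, 68 mm across, 47 mm high; origin under its centre
- cup: bystander: steel measuring cup with a handle, 72 mm across, 65 mm high; origin under its centre
- bowl: bystander: ceramic bowl, 110 mm across, 45 mm high; origin under its centre
- shaker: bystander: glass salt shaker, 42 mm across, 85 mm high; origin under its centre
- spoon: bystander: steel spoon with a wooden handle, 200 mm long, lying on the tiles
Things that resemble listed ones, but are neither listed nor needed, are in the scene too. There is more than one size of the lid; the one meant has the size given above.

How it is judged:
On the way, in this order (a step that is already met when the one before it is completed fails the run):
1. the lid is down fully home on the canister with its lip facing the rib (z of lid in the frame of canister below 0.133 m and angle between lid's own z axis and vertical below 0.07 rad and horizontal distance between lid and canister below 0.006 m and x of lip in the frame of canister above 0.05 m and y of lip in the frame of canister between -0.016 and 0.016 m), for 0.2 s.
2. the button is pressed right down with the lid home (all of step 1 and value of joint button above 0.004 m), for 0.05 s.
At the end, for the whole second after the job is handed in: The lid lies still, level and fully home (origin less than 133 mm above the tiles, tilt under 4 degrees, within 6 mm of the canister's axis), its lip faces the rib (lip end within 16 mm sideways of the rib's line), and the button is out again (within 1.5 mm) (all of step 1 and value of joint button below 0.0015 m and linear speed of lid below 0.02 m/s); the robot touches nothing.
It fails at once if a bystander (jar, timer, cup, bowl, shaker, spoon) is shifted more than 30 mm or knocked over (distance of any of jar, timer, cup, bowl, shaker, spoon from where it was at the start of the episode above 0.03 m or angle between any of jar, timer, cup, bowl, shaker, spoon's own z axis and vertical above 0.5 rad).
It also fails if it takes over 64 s, if anything falls off the work surface, if the arm or the gripper's body presses on something with over 40 N, if the wrist force passes 120 N, or if a joint passes its speed limit or range.

## Working session

There is one attempt and no reset: what is moved stays moved. The work goes in short steps, Python scripts to look and compute and a tool call to move; the robot and the scene stay as the last step left them, time stands still between calls to the robot, and variables do not carry over. Pictures are saved under pics/ and viewed, at most 10 in all, crops included, and the job is handed in when it is done.

Besides the shell and the picture viewer there is one more tool, called after "Emit:" as a command line: name --argument value ..., lists and objects as JSON in quotes. jog_arm: Moves the arm, as the interface text tells. Its arguments: {"type":"object","properties":{"moves":{"type":"array","items":{"type":"array"}}},"required":["moves"]}

```bash
ls; mkdir -p pics; cat > h.py <<'E'
import numpy as np, cv2
from bench import r
def K(n):
    c=r.calibration(n); f=210/np.tan(np.radians(c["vfov"]/2))
    return np.array([[f,0,c["cx"]],[0,f,c["cy"]],[0,0,1.]]),np.array(c["distortion"],float),np.array(c["camera_from_world"])
def world(n,uv,z):
    "pixels (N,2) and depths (N) -> world"
    k,d,T=K(n); z=np.asarray(z,float).reshape(-1,1)
    p=cv2.undistortPoints(np.asarray(uv,float).reshape(-1,1,2),k,d).reshape(-1,2)
    return (np.c_[p*z,z]-T[:3,3])@T[:3,:3]
def pix(n,X):
    k,d,T=K(n); return cv2.projectPoints(np.asarray(X,float).reshape(-1,1,3),cv2.Rodrigues(T[:3,:3])[0],T[:3,3],k,d)[0].reshape(-1,2)
def onplane(n,uv,zw):
    a=world(n,uv,np.ones(len(uv))); T=K(n)[2]; c=-T[:3,:3].T@T[:3,3]
    return c+(a-c)*((zw-c[2])/(a[:,2]-c[2]))[:,None]
E
python3 - <<'E'
from h import *
for n in("scene","top"):
    im,d=r.read_camera(n); cv2.imwrite(f"pics/{n}0.png",im[:,:,::-1]); np.savez(f"{n}0.npz",im=im,d=d)
    k,ds,T=K(n); print(n,k[0,0],ds,-T[:3,:3].T@T[:3,3])
    for o in("canister","lid","handle","button","lip","mark"):
        try:
            for q in r.outline_of(o,n):
                m=q["region"]&(d>0); v,u=np.nonzero(m)
                W=world(n,np.c_[u,v],d[m]) if len(u) else np.zeros((1,3))
                print(o,round(q["conf"],2),q["extent"],np.median(W,0).round(3),W.max(0).round(3))
        except Exception as e: print(o,e)
print(r.sense())
E
```

```text
pics
scene 513.5739693796567 [-0.16741792  0.          0.          0.          0.        ] [1.14840322 0.64341157 0.8530396 ]
canister 0.74 [223.6, 198.2, 273.9, 254.6] [ 0.637 -0.011  0.059] [0.678 0.01  0.115]
lid 0.93 [309.2, 177.1, 356.6, 222.0] [0.419 0.032 0.039] [0.465 0.081 0.099]
lid 0.68 [124.3, 244.1, 188.9, 288.2] [ 0.842 -0.065  0.039] [ 0.912 -0.016  0.098]
lid 0.61 [224.7, 163.1, 267.7, 204.2] [ 0.616 -0.04   0.15 ] [ 0.654 -0.002  0.197]
lid 0.3 [241.5, 168.0, 252.8, 172.0] [ 0.608 -0.048  0.193] [ 0.616 -0.039  0.197]
handle 0.68 [224.6, 164.6, 269.7, 201.4] [ 0.616 -0.039  0.15 ] [ 0.654 -0.002  0.197]
handle 0.58 [304.3, 175.2, 358.7, 220.7] [0.418 0.031 0.039] [0.465 0.081 0.099]
handle 0.55 [120.2, 240.1, 188.7, 288.8] [ 0.842 -0.064  0.039] [ 0.912 -0.016  0.098]
button 0.48 [151.0, 240.9, 162.2, 254.9] [ 0.832 -0.075  0.094] [ 0.844 -0.064  0.098]
button 0.43 [327.0, 180.2, 334.8, 187.0] [0.406 0.022 0.095] [0.418 0.032 0.099]
button 0.4 [241.6, 167.2, 251.1, 172.9] [ 0.608 -0.048  0.193] [ 0.616 -0.039  0.197]
lip 0.84 [226.9, 170.0, 267.1, 206.6] [ 0.616 -0.0
[... 1688 characters left out ...]
+00, -9.54891906e-02]), 'joint_velocities': array([-0.00099331,  0.00108831,  0.00050317, -0.00082564,  0.00142532,
       -0.00073939]), 'effort': array([-3.16627986e-03, -8.81863046e+01, -3.84220541e+01, -4.00683512e-04,
        1.23172395e-03, -8.29555211e-05]), 'eef_pos': array([ 0.23520361, -0.5790605 ,  0.23418979]), 'tool_rot': array([[ 9.26502564e-01,  3.76288451e-01,  3.11125117e-05],
       [ 3.76288451e-01, -9.26502564e-01, -1.06372080e-05],
       [ 2.48231634e-05,  2.15626794e-05, -9.99999999e-01]]), 'contact_force': array([ 0.34578589, -0.31058946, -0.4523468 ]), 'ft_torque': array([-0.04072211,  0.06211803,  0.01825371]), 'finger_force': 0.0, 'finger_gap': 0.08532801633777244}
```

```bash
python3 - <<'E'
from h import *
a=cv2.imread("pics/scene0.png")[130:330,90:390]; b=cv2.imread("pics/top0.png")[100:340,190:420]
cv2.imwrite("pics/s1.png",cv2.resize(a,None,fx=2.6,fy=2.6,interpolation=2)); cv2.imwrite("pics/t1.png",cv2.resize(b,None,fx=2.5,fy=2.5,interpolation=2))
E
```

```text
(no output)
```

View pics/s1.png

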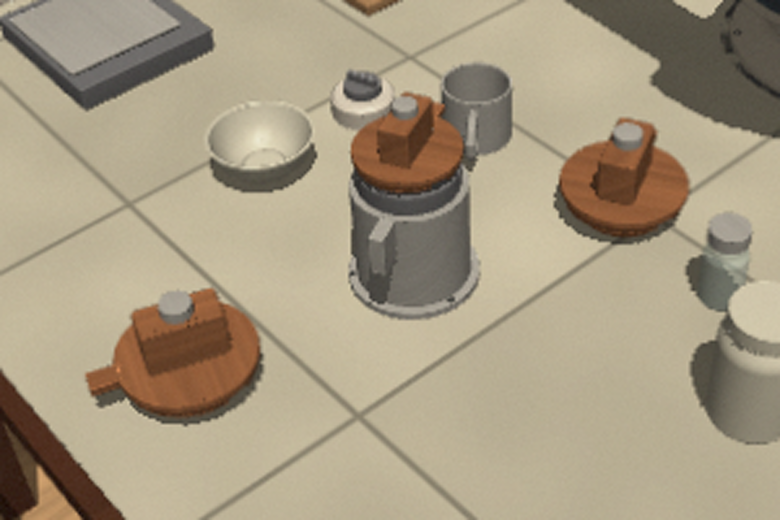

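View pics/t1.png

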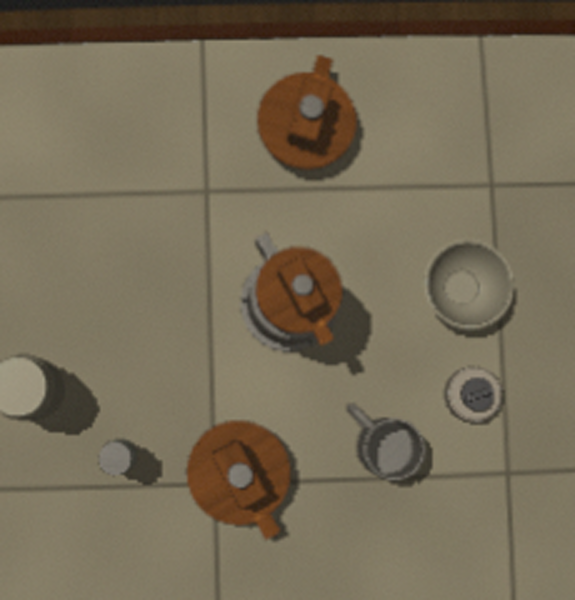

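View pics/scene0.png

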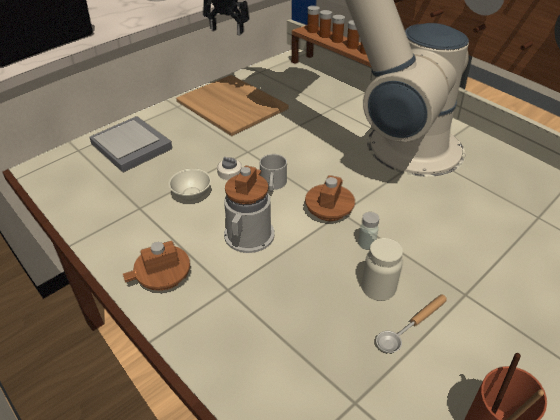

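Three lids show: s1.png (405,140) on the canister, (185,350) loose on the tiles and (625,180) loose on the tiles (full scene (247,185), (162,265), (330,200)). The first is the one meant: it sits on the canister beside the rib (380,235 in the crop). The next step measures it in both views.

```bash
python3 - <<'E'
from h import *
from scipy.optimize import least_squares
def circ(P):
    f=lambda p:np.hypot(P[:,0]-p[0],P[:,1]-p[1])-p[2]
    s=least_squares(f,[P[:,0].mean(),P[:,1].mean(),.05],loss="soft_l1",f_scale=.001); return s.x
vv,uu=np.mgrid[:420,:560]
for n in("scene","top"):
    z=np.load(n+"0.npz"); d=z["d"]; im=z["im"].astype(int); ok=d>0
    W=np.zeros((420,560,3)); W[ok]=world(n,np.c_[uu[ok],vv[ok]],d[ok])
    near=ok&(np.hypot(W[...,0]-.61,W[...,1]+.045)<.1)
    brown=near&(im[...,0]-im[...,2]>50)
    disc=brown&(W[...,2]>.138)&(W[...,2]<.156)
    P=W[disc]; print(n,"disc z",np.median(P[:,2]).round(4),len(P))
    # outline of disc top -> plane
    m=(brown&(W[...,2]>.125)).astype(np.uint8); 
    c=max(cv2.findContours(m,0,cv2.CHAIN_APPROX_NONE)[0],key=len)[:,0].astype(float)
    Q=onplane(n,c,np.median(P[:,2]))
    for it in range(4):
        cc=circ(Q); Q2=Q[np.abs(np.hypot(*(Q[:,:2]-cc[:2]).T)-cc[2])<.004]; Q=Q2 if it<3 else Q
    print("disc circle",cc.round(4))
    hb=near&(W[...,2]>.17); print("bar brown n",(hb&brown).sum(), "top-of-bar", W[hb&brown&(W[...,2]>.18)].mean(0).round(4), np.percentile(W[hb&brown][:,2],95).round(4))
    bt=near&(W[...,2]>.188)&~brown; print("button",W[bt].mean(0).round(4),bt.sum())
    q=W[hb&brown&(W[...,2]>.181)][:,:2]; q=q-q.mean(0); e=np.linalg.svd(q)[2][0]; print("bar axis deg",np.degrees(np.arctan2(e[1],e[0])).round(1))
    lip=disc&(np.hypot(W[...,0]-cc[0],W[...,1]-cc[1])>.052); L=W[lip]
    if len(L): 
        print("lip",L.mean(0).round(4),len(L),"deg",np.degrees(np.arctan2(*(L.mean(0)[:2]-cc[:2])[::-1])).round(1))
    g=near&~brown&(W[...,2]>.1)&(W[...,2]<.116)
    print("z.11 grey",W[g].mean(0).round(4),g.sum())
    rr=g&(np.hypot(W[...,0]-cc[0],W[...,1]-cc[1])>.056); R=W[rr]
    if len(R): print("rib",R.mean(0).round(4),len(R),"deg",np.degrees(np.arctan2(*(R.mean(0)[:2]-cc[:2])[::-1])).round(1), "maxr",np.hypot(*(R[:,:2]-cc[:2]).T).max())
print(r.sense()["joint_pos"][:1])
E
```

```text
scene disc z 0.1493 684
disc circle [ 0.6075 -0.0487  0.048 ]
bar brown n 197 top-of-bar [ 0.6111 -0.0453  0.1846] 0.1872
button [ 0.6072 -0.0492  0.1934] 69
bar axis deg 19.8
lip [ 0.5579 -0.0776  0.1488] 21 deg -149.8
z.11 grey [ 0.6325 -0.0234  0.1088] 445
rib [ 0.6662 -0.0162  0.1079] 66 deg 28.9 maxr 0.07627925035729355
top disc z 0.1495 627
disc circle [ 0.603  -0.0512  0.0456]
bar brown n 145 top-of-bar [ 0.6041 -0.0502  0.1853] 0.1887
button [ 0.6038 -0.0513  0.1939] 51
bar axis deg -154.9
lip [ 0.5507 -0.0777  0.1488] 28 deg -153.1
z.11 grey [ 0.6036 -0.0249  0.1098] 161
rib [ 0.6621 -0.0191  0.1099] 42 deg 28.5 maxr 0.07893704553788798
[-1.28049112]
```

Emit:
jog_arm --moves '[[[0,0,-6.4],[54.2,-35.1,-1.5],1],[[0,0,-6.4],[54.2,-35.1,-1.5],1],[[0,0,-6.4],[54.2,-35.1,-1.5],1],[[0,0,-6.4],[54.2,-35.1,-1.5],1],[[0,0,-6.4],[54.2,-35.1,-1.5],1]]'

```text
time: 1.32
eef_pos: [0.4152, -0.3214, 0.2417]
tool_rot: [[0.879, 0.477, 0.0], [0.477, -0.879, -0.0], [0.0, 0.001, -1.0]]
contact_force: [0.6, -1.3, 0.4]
finger_gap: 0.0851
finger_force: 0.0
```

```bash
cat > go.py <<'E'
import sys
from h import *
# target x y z yaw(deg, tool x) -> row numbers
x,y,z,yaw=map(float,sys.argv[1:5]); s=r.sense(); R=s["tool_rot"]; p=s["eef_pos"]
c,sn=np.cos(np.radians(yaw)),np.sin(np.radians(yaw)); G=np.array([[c,sn,0],[sn,-c,0],[0,0,-1.]])
print("t",s["time"],"p",p.round(4),"yaw",np.degrees(np.arctan2(R[1,0],R[0,0])).round(2),"j",np.degrees(s["joint_pos"]).round(0),"F",s["contact_force"].round(1),"M",s["ft_torque"].round(2),"gap",s["finger_gap"].round(4))
print("turn",np.degrees(cv2.Rodrigues(R.T@G)[0].ravel()).round(2),"shift cm",(100*R.T@(np.array([x,y,z])-p)).round(2))
E
python3 go.py .605 -.05 .25 28.5
```

```text
Traceback (most recent call last):
  File "go.py", line 6, in <module>
    print("t",s["time"],"p",p.round(4),"yaw",np.degrees(np.arctan2(R[1,0],R[0,0])).round(2),"j",np.degrees(s["joint_pos"]).round(0),"F",s["contact_force"].round(1),"M",s["ft_torque"].round(2),"gap",s["finger_gap"].round(4))
                                                                                                                                                                                                      ^^^^^^^^^^^^^^^^^^^^^
AttributeError: 'float' object has no attribute 'round'
```

Emit:
jog_arm --moves '[[[0,0,0],[29.6,-14.8,-0.8],1],[[0,0,0],[29.6,-14.8,-0.8],1],[[0,0,0],[29.6,-14.8,-0.8],1],[[0,0,0],[29.6,-14.8,-0.8],1],[[0,0,0],[29.6,-14.8,-0.8],1]]'

```text
time: 1.95
eef_pos: [0.5941, -0.065, 0.2492]
tool_rot: [[0.879, 0.477, 0.0], [0.477, -0.879, -0.0], [0.0, 0.0, -1.0]]
contact_force: [1.8, -0.8, 0.3]
finger_gap: 0.0855
finger_force: 0.0
```

```bash
sed -i 's/s\["finger_gap"\].round(4)/round(s["finger_gap"],4)/' go.py && python3 go.py .605 -.05 .22 28.5
```

```text
t 1.95 p [ 0.5941 -0.065   0.2492] yaw 28.51 j [-12.  25.  80.  -0.  75.  50.] F [ 1.8 -0.8  0.3] M [-0.04 -0.05 -0.01] gap 0.0855
turn [ 0.02 -0.02  0.01] shift cm [ 1.67 -0.8   2.92]
```

Emit:
jog_arm --moves '[[[0,0,0],[1.7,-0.8,0],1],[[0,0,0],[1.7,-0.8,3],1],[[0,0,0],[1.7,-0.8,6.6],1],[[0,0,0],[1.7,-0.8,6.6],1]]'

```text
time: 2.45
eef_pos: [0.6026, -0.052, 0.181]
tool_rot: [[0.879, 0.477, -0.005], [0.477, -0.879, 0.001], [-0.004, -0.003, -1.0]]
contact_force: [0.2, -0.6, 0.3]
finger_gap: 0.0858
finger_force: 0.0
```

```bash
python3 go.py .605 -.05 .183 28.5; python3 - <<'E'
from h import *
im,_=r.read_camera("scene"); cv2.imwrite("pics/s2.png",cv2.resize(im[100:280,150:390],None,fx=3,fy=3,interpolation=2)[:,:,::-1])
E
```

```text
t 2.45 p [ 0.6026 -0.052   0.181 ] yaw 28.48 j [-11.  30.  83.  -0.  67.  51.] F [ 0.2 -0.6  0.3] M [-0.02 -0.04 -0.01] gap 0.0858
turn [-0.17  0.22 -0.02] shift cm [ 0.31 -0.06 -0.2 ]
```

View pics/s2.png

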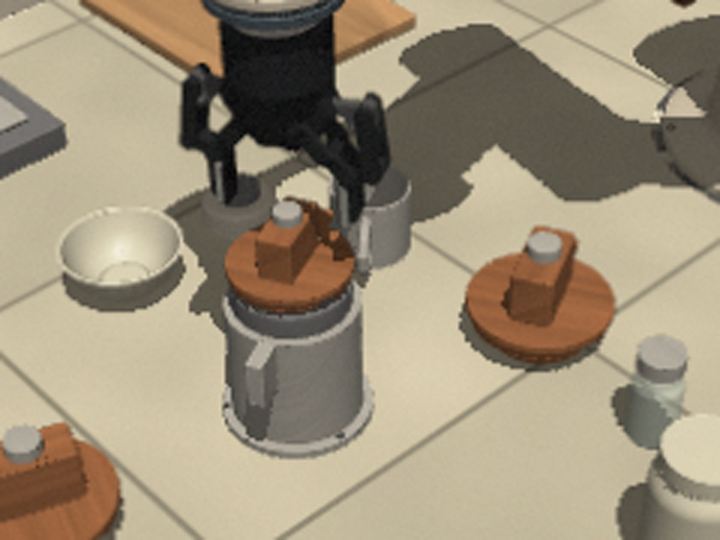

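```bash
python3 - <<'E'
from h import *
s=r.sense();R=s["tool_rot"];p=s["eef_pos"]
for y in(-.05,0,.05):
  for z in(0,.012,.025):
    print(y,z,((pix("scene",p+R@[0,y,z])-[150,100])*3).round(0)[0])
print("button",((pix("scene",[.605,-.05,.194])-[150,100])*3).round(0))
im,d=r.read_camera("scene")
vv,uu=np.mgrid[:420,:560]; sel=(d>0)&(im.max(2)<60)
W=world("scene",np.c_[uu[sel],vv[sel]],d[sel]); q=(W-p)@R
k=(np.abs(q[:,0])<.04)&(np.abs(q[:,1])<.07)&(q[:,2]>-.05)&(q[:,2]<.03)
q=q[k]
for a in(q[q[:,1]>.02],q[q[:,1]<-.02]): print(len(a), a.min(0).round(3),a.max(0).round(3),np.median(a,0).round(3))
E
```

```text
-0.05 0 [353. 233.]
-0.05 0.012 [353. 246.]
-0.05 0.025 [354. 260.]
0 0 [288. 219.]
0 0.012 [288. 233.]
0 0.025 [289. 247.]
0.05 0 [224. 206.]
0.05 0.012 [225. 220.]
0.05 0.025 [226. 234.]
button [[287. 209.]]
90 [-0.012  0.042 -0.05 ] [ 0.013  0.057 -0.011] [ 0.003  0.045 -0.033]
70 [-0.004 -0.056 -0.049] [ 0.014 -0.041 -0.015] [ 0.007 -0.052 -0.035]
```

The crop shows the open fingers either side of the handle: tips near (222,200) and (355,215), button at (287,212). They are centred, so I close.

Emit:
jog_arm --moves '[[[0,0,0],[0.3,0,0],0.2],[[0,0,0],[0.3,0,0],-1],[[0,0,0],[0.3,0,0],-1],[[0,0,0],[0.3,0,0],-1],[[0,0,0],[0.3,0,0],-1]]'

```text
time: 3.18
eef_pos: [0.607, -0.0504, 0.1837]
tool_rot: [[0.879, 0.477, 0.001], [0.477, -0.879, -0.0], [0.001, 0.001, -1.0]]
contact_force: [-2.5, 0.0, 8.1]
finger_gap: 0.0253
finger_force: 58.4
```

```bash
python3 go.py .605 -.05 .183 28.5
```

```text
t 3.175 p [ 0.607  -0.0504  0.1837] yaw 28.51 j [-10.  30.  83.  -0.  67.  51.] F [-2.5  0.   8.1] M [-0.02  0.31 -0.01] gap 0.0253
turn [ 0.03 -0.03  0.01] shift cm [-0.16 -0.13  0.07]
```

Emit:
jog_arm --moves '[[[0,0,0],[0,0,-0.4],-1],[[0,0,0],[0,0,-0.4],-1],[[0,0,-10],[0,0,-0.4],-1],[[0,0,-20],[0,0,-0.4],-1],[[0,0,-20],[0,0,-0.4],-1]]'

```text
time: 3.8
eef_pos: [0.6068, -0.0503, 0.1869]
tool_rot: [[0.663, 0.748, -0.0], [0.748, -0.663, 0.0], [-0.0, -0.0, -1.0]]
contact_force: [-0.5, -0.4, -0.9]
finger_gap: 0.0252
finger_force: 58.9
```

```bash
python3 go.py .605 -.05 .183 28.5
```

```text
t 3.8 p [ 0.6068 -0.0503  0.1869] yaw 48.46 j [-10.  30.  83.   0.  68.  31.] F [-0.5 -0.4 -0.9] M [-0.01  0.02  0.01] gap 0.0252
turn [-1.000e-02  1.000e-02  1.996e+01] shift cm [-0.09 -0.16  0.39]
```

Emit:
jog_arm --moves '[[[0,0,-10],[0,0,0],-1],[[0,0,-20],[0,0,0],-1],[[0,0,-30],[0,0,0],-1],[[0,0,-40],[0,0,0],-1],[[0,0,-50],[0,0,0],-1]]'

```text
time: 4.42
eef_pos: [0.6063, -0.0501, 0.1867]
tool_rot: [[-0.148, 0.989, -0.001], [0.989, 0.148, 0.0], [0.001, -0.001, -1.0]]
contact_force: [-2.8, 1.4, -0.6]
finger_gap: 0.0253
finger_force: 59.0
```

```bash
python3 go.py .605 -.05 .183 28.5
```

```text
t 4.425 p [ 0.6063 -0.0501  0.1867] yaw 98.54 j [-10.  30.  83.   0.  68. -19.] F [-2.8  1.4 -0.6] M [ 0.28  0.54 -0.08] gap 0.0253
turn [-8.000e-02  1.000e-02  7.004e+01] shift cm [ 0.03 -0.13  0.37]
```

Emit:
jog_arm --moves '[[[0,0,-10],[0,-0.1,0],-1],[[0,0,-20],[0,-0.1,0],-1],[[0,0,-30],[0,-0.1,0],-1],[[0,0,-40],[0,-0.1,0],-1],[[0,0,-50],[0,-0.1,0],-1]]'

```text
time: 5.05
eef_pos: [0.6053, -0.0503, 0.1867]
tool_rot: [[-0.853, 0.522, -0.001], [0.522, 0.853, 0.0], [0.001, -0.0, -1.0]]
contact_force: [-2.1, 0.5, -1.3]
finger_gap: 0.0255
finger_force: 59.0
```

```bash
python3 go.py .605 -.05 .183 28.5
```

```text
t 5.05 p [ 0.6053 -0.0503  0.1867] yaw 148.53 j [-10.  30.  83.   0.  68. -69.] F [-2.1  0.5 -1.3] M [ 0.17  0.52 -0.05] gap 0.0255
turn [-9.0000e-02 -2.0000e-02  1.2003e+02] shift cm [0.05 0.01 0.37]
```

Emit:
jog_arm --moves '[[[0,0,-10],[0.08,-0.05,0],-1],[[0,0,-20],[0.08,-0.05,0],-1],[[0,0,-30],[0.08,-0.05,0],-1],[[0,0,-40],[0.08,-0.05,0],-1],[[0,0,-48],[0.08,-0.05,0],-1]]'

```text
time: 5.68
eef_pos: [0.6046, -0.0505, 0.1868]
tool_rot: [[-0.959, -0.284, -0.001], [-0.284, 0.959, 0.0], [0.001, 0.0, -1.0]]
contact_force: [-2.8, -0.5, -2.7]
finger_gap: 0.0252
finger_force: 59.0
```

```bash
python3 go.py .605 -.05 .183 208.5; python3 - <<'E'
from h import *
for n in("scene","top"):
    im,d=r.read_camera(n); np.savez(f"{n}1.npz",im=im,d=d)
im=np.load("scene1.npz")["im"]; cv2.imwrite("pics/s3.png",cv2.resize(im[140:270,190:310],None,fx=5,fy=4.6,interpolation=2)[:,:,::-1])
E
```

```text
t 5.675 p [ 0.6046 -0.0505  0.1868] yaw -163.5 j [ -10.   30.   83.   -0.   67. -117.] F [-2.8 -0.5 -2.7] M [-0.07  0.34 -0.01] gap 0.0252
turn [  0.02  -0.05 -12.  ] shift cm [-0.06  0.03  0.38]
```

View pics/s3.png

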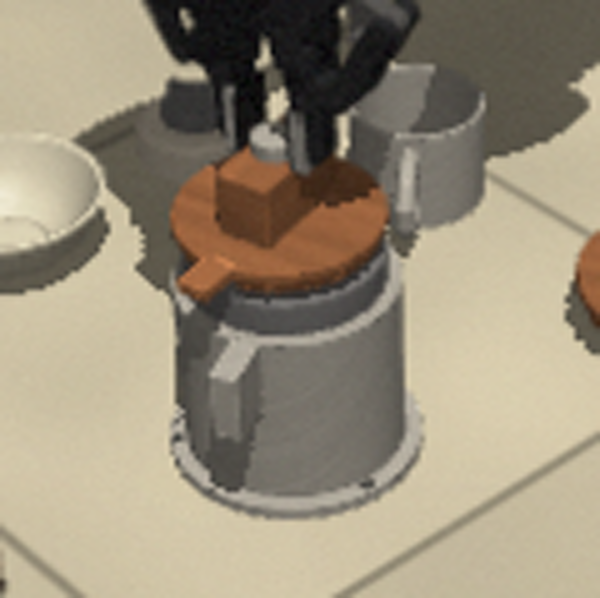

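Lip at (205,275) still points about 12° short of the rib (230,355), and the lid is level in the grip. I lower onto the lugs and feel for the drop.

Emit:
jog_arm --moves '[[[0,0,0],[0.1,0.03,0.2],-1],[[0,0,0],[0.1,0.03,0.35],-1],[[0,0,0],[0.1,0.03,0.42],-1],[[0,0,0],[0.1,0.03,0.42],-1]]'

```text
time: 6.28
eef_pos: [0.6042, -0.0507, 0.1834]
tool_rot: [[-0.959, -0.282, 0.001], [-0.282, 0.959, -0.0], [-0.001, -0.001, -1.0]]
contact_force: [-3.3, -1.0, 9.0]
finger_gap: 0.0252
finger_force: 60.3
```

```bash
python3 go.py .605 -.05 .183 208.5
```

```text
t 6.275 p [ 0.6042 -0.0507  0.1834] yaw -163.63 j [ -10.   30.   83.   -0.   67. -117.] F [-3.3 -1.   9. ] M [ 0.01  0.61 -0.02] gap 0.0252
turn [ -0.04   0.04 -12.13] shift cm [-0.1   0.04  0.04]
```

Emit:
jog_arm --moves '[[[0,0,0],[0,0,0.06],-1],[[0,0,-1.5],[0,0,0.08],-1],[[0,0,-3],[0,0,0.08],-1],[[0,0,-4],[0,0,0.08],-1],[[0,0,-4],[0,0,0.08],-1]]'

```text
time: 6.9
eef_pos: [0.6039, -0.0505, 0.1819]
tool_rot: [[-0.937, -0.349, 0.0], [-0.349, 0.937, 0.0], [-0.0, 0.0, -1.0]]
contact_force: [-0.6, 0.1, -1.4]
finger_gap: 0.0254
finger_force: 59.1
```

```bash
python3 go.py .605 -.05 .183 208.5
```

```text
t 6.9 p [ 0.6039 -0.0505  0.1819] yaw -159.58 j [ -10.   30.   83.    0.   67. -121.] F [-0.6  0.1 -1.4] M [0.08 0.16 0.02] gap 0.0254
turn [ 0.    0.   -8.08] shift cm [-0.12  0.01 -0.11]
```

Emit:
jog_arm --moves '[[[0,0,0],[0,0,0.15],-1],[[0,0,0],[0,0,0.3],-1],[[0,0,0],[0,0,0.42],-1],[[0,0,0],[0,0,0.48],-1],[[0,0,0],[0,0,0.48],-1]]'

```text
time: 7.52
eef_pos: [0.6042, -0.0508, 0.1777]
tool_rot: [[-0.937, -0.35, 0.001], [-0.35, 0.937, -0.0], [-0.001, -0.001, -1.0]]
contact_force: [-2.1, -2.1, 6.6]
finger_gap: 0.0253
finger_force: 60.0
```

```bash
python3 go.py .605 -.05 .183 208.5
```

```text
t 7.525 p [ 0.6042 -0.0508  0.1777] yaw -159.51 j [ -10.   30.   84.   -0.   66. -121.] F [-2.1 -2.1  6.6] M [-0.17  0.49  0.02] gap 0.0253
turn [-0.04  0.03 -8.01] shift cm [-0.11  0.04 -0.53]
```

Emit:
jog_arm --moves '[[[0,0,0],[0,0,-0.05],0],[[0,0,0],[0,0,-0.05],1],[[0,0,0],[0,0,-0.05],1],[[0,0,0],[0,0,-3],1],[[0,0,0],[0,0,-7],1]]'

```text
time: 8.15
eef_pos: [0.6033, -0.0504, 0.2471]
tool_rot: [[-0.937, -0.35, -0.002], [-0.35, 0.937, 0.0], [0.002, 0.001, -1.0]]
contact_force: [0.8, 0.2, -0.5]
finger_gap: 0.0855
finger_force: 0.0
```

```bash
python3 go.py .604 -.0505 .23 200.5; cat > chk.py <<'E'
from h import *
vv,uu=np.mgrid[:420,:560]
for n in("scene","top"):
    im,d=r.read_camera(n); np.savez(f"{n}2.npz",im=im,d=d); im=im.astype(int); ok=d>0
    W=np.zeros((420,560,3)); W[ok]=world(n,np.c_[uu[ok],vv[ok]],d[ok])
    near=ok&(np.hypot(W[...,0]-.605,W[...,1]+.05)<.075); br=near&(im[...,0]-im[...,2]>50)
    disc=br&(W[...,2]>.13)&(W[...,2]<.152); rad=np.hypot(W[...,0]-.605,W[...,1]+.05)
    L=W[disc&(rad>.053)]; c=[.6065,-.0487] if n=="scene" else [.603,-.0512]
    print(n,"disc z",np.median(W[disc&(rad<.047)][:,2]).round(4),"lip",L.mean(0).round(4) if len(L) else None,len(L),"deg",np.degrees(np.arctan2(*(L.mean(0)[:2]-c)[::-1])).round(1) if len(L) else 0)
    bt=near&(W[...,2]>.182)&(W[...,2]<.197)&~br&(rad<.02)&(im.min(2)>80); print("button",W[bt].mean(0).round(4),bt.sum())
im=np.load("scene2.npz")["im"]; cv2.imwrite("pics/s4.png",cv2.resize(im[140:270,190:310],None,fx=5,fy=4.6,interpolation=2)[:,:,::-1])
E
python3 chk.py
```

```text
t 8.15 p [ 0.6033 -0.0504  0.2471] yaw -159.5 j [ -10.   26.   79.    0.   75. -121.] F [ 0.8  0.2 -0.5] M [-0.02 -0.03 -0.04] gap 0.0855
turn [ 0.07 -0.11  0.  ] shift cm [-0.06 -0.04  1.71]
scene disc z 0.1434 lip [ 0.6633 -0.0309  0.1425] 48 deg 17.4
button [ 0.6087 -0.0493  0.1874] 65
top disc z 0.1433 lip None 0 deg 0
button [nan nan nan] 0chk.py:10: RuntimeWarning: Mean of empty slice.
  bt=near&(W[...,2]>.182)&(W[...,2]<.197)&~br&(rad<.02)&(im.min(2)>80); print("button",W[bt].mean(0).round(4),bt.sum())
  ret = um.true_divide(
```

View pics/s4.png

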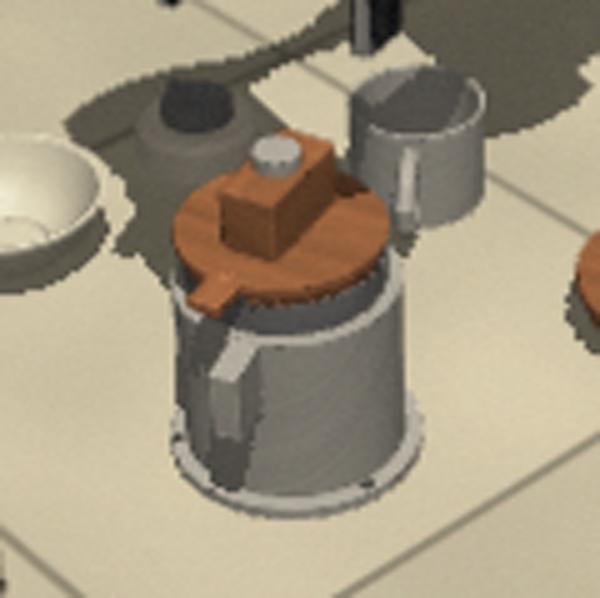

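The lid has dropped 6 mm: its disc top is at 0.1434. The lip at (215,295) points close to the rib at (232,355). I shut the gripper while moving aside, so the top camera can check the lip angle.

Emit:
jog_arm --moves '[[[0,0,0],[10,0,0],-1],[[0,0,0],[14,0,0],-1],[[0,0,0],[14,0,0],-1],[[0,0,0],[14,0,0],-1]]'

```text
time: 8.75
eef_pos: [0.4725, -0.0999, 0.2473]
tool_rot: [[-0.937, -0.349, 0.0], [-0.349, 0.937, -0.0], [-0.0, -0.0, -1.0]]
contact_force: [0.4, -0.1, -0.7]
finger_gap: 0.0125
finger_force: 0.0
```

```bash
python3 go.py .604 -.0505 .23 200.5; python3 chk.py; python3 - <<'E'
from h import *
im=np.load("top2.npz")["im"]; cv2.imwrite("pics/t4.png",cv2.resize(im[185:250,275:345],None,fx=8,fy=8,interpolation=2)[:,:,::-1])
E
```

```text
t 8.75 p [ 0.4725 -0.0999  0.2473] yaw -159.56 j [ -19.   16.   95.    0.   68. -129.] F [ 0.4 -0.1 -0.7] M [ 0.02 -0.    0.03] gap 0.0125
turn [-0.01  0.02 -0.06] shift cm [-14.05   0.03   1.74]
scene disc z 0.1434 lip [ 0.6631 -0.0309  0.142 ] 47 deg 17.5
button [ 0.6089 -0.0496  0.1873] 65
top disc z 0.1435 lip [ 0.6613 -0.0321  0.1442] 23 deg 18.1
button [ 0.6047 -0.0508  0.1891] 44
```

View pics/t4.png

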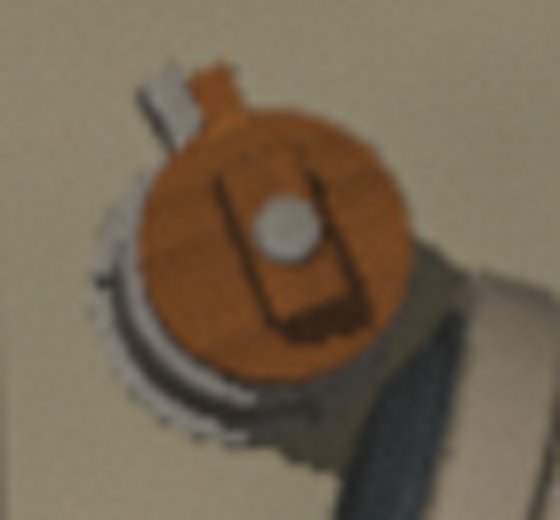

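Both views put the lip about 11° from the rib, so its end is about 12–13 mm sideways. That is inside the 16 mm limit, and with the 2 mm play it is what the lugs allow. Next I press the button with the fingers shut.

Emit:
jog_arm --moves '[[[0,0,0],[-6,0,0],-1],[[0,0,0],[-12,0,0],-1],[[0,0,0],[-14.1,0,0.5],-1],[[0,0,0],[-14.1,0,2.5],-1],[[0,0,0],[-14.1,0,2.5],-1]]'

```text
time: 9.48
eef_pos: [0.605, -0.0492, 0.2204]
tool_rot: [[-0.936, -0.351, -0.003], [-0.351, 0.936, 0.001], [0.002, 0.002, -1.0]]
contact_force: [-0.5, -0.4, 0.4]
finger_gap: 0.0001
finger_force: 0.0
```

```bash
python3 go.py .605 -.0505 .213 200.5
```

```text
t 9.475 p [ 0.605  -0.0492  0.2204] yaw -159.43 j [ -10.   28.   81.    0.   72. -121.] F [-0.5 -0.4  0.4] M [-0.02  0.03  0.05] gap 0.0001
turn [ 0.09 -0.14  0.07] shift cm [ 0.05 -0.12  0.74]
```

Emit:
jog_arm --moves '[[[0,0,0],[0,-0.1,0.6],-1],[[0,0,0],[0,-0.1,0.9],-1],[[0,0,0],[0,-0.1,1.2],-1],[[0,0,0],[0,-0.1,1.4],-1],[[0,0,0],[0,-0.1,1.4],-1]]'

```text
time: 10.1
eef_pos: [0.6051, -0.0511, 0.2082]
tool_rot: [[-0.937, -0.35, -0.0], [-0.35, 0.937, 0.0], [0.0, 0.0, -1.0]]
contact_force: [-0.5, -0.1, 0.5]
finger_gap: -0.0001
finger_force: 0.0
```

```bash
python3 go.py .605 -.0505 .207 200.5
```

```text
t 10.1 p [ 0.6051 -0.0511  0.2082] yaw -159.5 j [ -10.   28.   82.    0.   70. -121.] F [-0.5 -0.1  0.5] M [-0.03  0.04 -0.04] gap -0.0001
turn [ 0. -0. -0.] shift cm [-0.01  0.06  0.12]
```

Emit:
jog_arm --moves '[[[0,0,0],[0,0.05,0.1],-1],[[0,0,0],[0,0.05,0.2],-1],[[0,0,0],[0,0.05,0.3],-1],[[0,0,0],[0,0.05,0.4],-1],[[0,0,0],[0,0.05,0.4],-1]]'

```text
time: 10.72
eef_pos: [0.605, -0.0506, 0.2041]
tool_rot: [[-0.937, -0.35, -0.0], [-0.35, 0.937, 0.0], [0.0, 0.0, -1.0]]
contact_force: [0.9, 0.1, -0.5]
finger_gap: -0.0001
finger_force: 0.0
```

```bash
python3 go.py .605 -.0505 .207 200.5
```

```text
t 10.725 p [ 0.605  -0.0506  0.2041] yaw -159.49 j [ -10.   29.   82.    0.   70. -121.] F [ 0.9  0.1 -0.5] M [ 0.05 -0.03  0.03] gap -0.0001
turn [ 0.01 -0.01  0.01] shift cm [-0.    0.01 -0.29]
```

```bash
python3 - <<'E'
from h import *
im,d=r.read_camera("scene"); cv2.imwrite("pics/s5.png",cv2.resize(im[120:220,200:300],None,fx=6,fy=6,interpolation=2)[:,:,::-1])
s=r.sense();p=s["eef_pos"];R=s["tool_rot"]
for z in(0,.01,.02,.025): print(z,((pix("scene",p+R@[0,0,z])-[200,120])*6).round(0))
print("button top",((pix("scene",[.605,-.0505,.188])-[200,120])*6).round(0))
E
```

```text
0 [[272. 274.]]
0.01 [[274. 297.]]
0.02 [[275. 319.]]
0.025 [[275. 330.]]
button top [[275. 311.]]
```

View pics/s5.png

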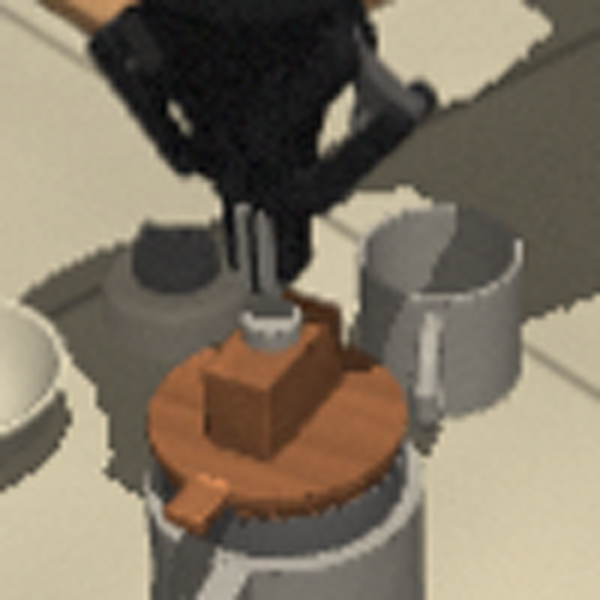

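The shut fingertips end at about (268,293), roughly 10 mm ahead of the TCP and still above the button (272,318). They are centred, so I go on down.

Emit:
jog_arm --moves '[[[0,0,0],[0,0,0.2],-1],[[0,0,0],[0,0,0.4],-1],[[0,0,0],[0,0,0.6],-1],[[0,0,0],[0,0,0.8],-1],[[0,0,0],[0,0,0.8],-1]]'

```text
time: 11.4
eef_pos: [0.6049, -0.0506, 0.196]
tool_rot: [[-0.937, -0.35, -0.0], [-0.35, 0.937, 0.0], [0.0, 0.0, -1.0]]
contact_force: [-0.7, -0.4, 0.5]
finger_gap: -0.0001
finger_force: 0.0
```

```bash
python3 go.py .605 -.0505 .207 200.5
```

```text
t 11.4 p [ 0.6049 -0.0506  0.196 ] yaw -159.5 j [ -10.   29.   82.    0.   69. -121.] F [-0.7 -0.4  0.5] M [0.04 0.03 0.01] gap -0.0001
turn [ 0.01 -0.02  0.  ] shift cm [-0.01  0.01 -1.1 ]
```

Emit:
jog_arm --moves '[[[0,0,0],[0,0,0.1],-1],[[0,0,0],[0,0,0.2],-1],[[0,0,0],[0,0,0.3],-1],[[0,0,0],[0,0,0.4],-1],[[0,0,0],[0,0,0.4],-1]]'

```text
time: 12.02
eef_pos: [0.605, -0.0506, 0.1921]
tool_rot: [[-0.937, -0.35, -0.0], [-0.35, 0.937, 0.0], [0.0, 0.0, -1.0]]
contact_force: [-0.4, 0.3, 0.2]
finger_gap: 0.0
finger_force: 0.0
```

```bash
python3 go.py .605 -.0505 .207 200.5; python3 - <<'E'
from h import *
im,d=r.read_camera("scene"); cv2.imwrite("pics/s6.png",cv2.resize(im[120:220,200:300],None,fx=6,fy=6,interpolation=2)[:,:,::-1])
E
```

```text
t 12.025 p [ 0.605  -0.0506  0.1921] yaw -159.49 j [ -10.   29.   83.    0.   68. -121.] F [-0.4  0.3  0.2] M [-0.05 -0.01  0.02] gap 0.0
turn [ 0.   -0.01  0.01] shift cm [-0.    0.01 -1.49]
```

View pics/s6.png

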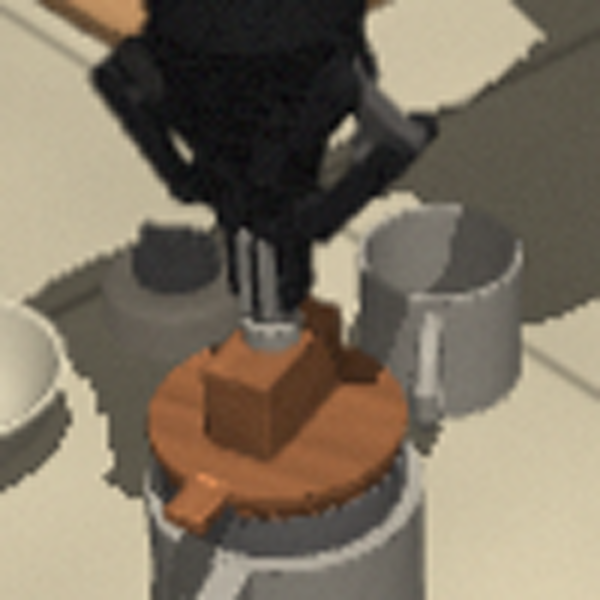

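The tips are now just over the button at (268,318). I continue in 1 mm rows.

Emit:
jog_arm --moves '[[[0,0,0],[0,0,0.1],-1],[[0,0,0],[0,0,0.2],-1],[[0,0,0],[0,0,0.3],-1],[[0,0,0],[0,0,0.4],-1],[[0,0,0],[0,0,0.4],-1]]'

```text
time: 12.7
eef_pos: [0.6051, -0.0506, 0.1882]
tool_rot: [[-0.937, -0.35, 0.0], [-0.35, 0.937, -0.0], [-0.0, -0.0, -1.0]]
contact_force: [-0.5, 0.2, 3.2]
finger_gap: -0.0004
finger_force: 1.6
```

```bash
python3 go.py .605 -.0505 .207 200.5
```

```text
t 12.7 p [ 0.6051 -0.0506  0.1882] yaw -159.5 j [ -10.   29.   83.    0.   68. -121.] F [-0.5  0.2  3.2] M [-0.01  0.07  0.05] gap -0.0004
turn [-0.    0.01  0.  ] shift cm [ 0.    0.02 -1.88]
```

Emit:
jog_arm --moves '[[[0,0,0],[0,0,0.15],-1],[[0,0,0],[0,0,0.3],-1],[[0,0,0],[0,0,0.4],-1],[[0,0,0],[0,0,0.5],-1],[[0,0,0],[0,0,0.5],-1]]'

```text
time: 13.32
eef_pos: [0.6052, -0.0507, 0.1853]
tool_rot: [[-0.937, -0.35, 0.002], [-0.35, 0.937, -0.0], [-0.002, -0.001, -1.0]]
contact_force: [-11.1, 1.8, 36.2]
finger_gap: 0.0
finger_force: 17.7
```

```bash
python3 go.py .605 -.0505 .207 200.5
```

```text
t 13.325 p [ 0.6052 -0.0507  0.1853] yaw -159.49 j [ -10.   30.   83.   -0.   67. -121.] F [-11.1   1.8  36.2] M [0.3  1.98 0.03] gap 0.0
turn [-0.06  0.09  0.01] shift cm [ 0.01  0.02 -2.17]
```

Emit:
jog_arm --moves '[[[0,0,0],[0,0,-0.4],-1],[[0,0,0],[0,0,-2],-1],[[0,0,0],[0,0,-6],-1],[[0,0,0],[5,0,-8],-1],[[0,0,0],[10,0,-8],-1]]'

```text
time: 13.95
eef_pos: [0.5111, -0.0861, 0.265]
tool_rot: [[-0.936, -0.351, 0.003], [-0.351, 0.936, -0.001], [-0.002, -0.002, -1.0]]
contact_force: [-0.2, 0.1, 0.0]
finger_gap: 0.0
finger_force: 0.0
```

Emit:
jog_arm --moves '[[[0,0,0],[5,0,0],-1],[[0,0,0],[5,0,0],-1],[[0,0,0],[5,0,0],-1]]'

```text
time: 14.32
eef_pos: [0.4651, -0.1033, 0.2638]
tool_rot: [[-0.937, -0.35, 0.001], [-0.35, 0.937, -0.0], [-0.001, -0.001, -1.0]]
contact_force: [-0.2, 0.4, 0.2]
finger_gap: -0.0004
finger_force: 0.0
```

```bash
python3 go.py .605 -.0505 .207 200.5; python3 chk.py; cp pics/s4.png pics/s7.png
```

```text
t 14.325 p [ 0.4651 -0.1033  0.2638] yaw -159.52 j [ -20.   14.   95.    0.   71. -130.] F [-0.2  0.4  0.2] M [ 0.   -0.03  0.02] gap -0.0004
turn [-0.04  0.06 -0.02] shift cm [-14.95   0.06   5.7 ]
scene disc z 0.1434 lip [ 0.6632 -0.0307  0.1429] 48 deg 17.6
button [ 0.6084 -0.0499  0.1874] 63
top disc z 0.1436 lip [ 0.6614 -0.0322  0.1438] 23 deg 18.1
button [ 0.6049 -0.0509  0.1881] 44
```

View pics/s7.png

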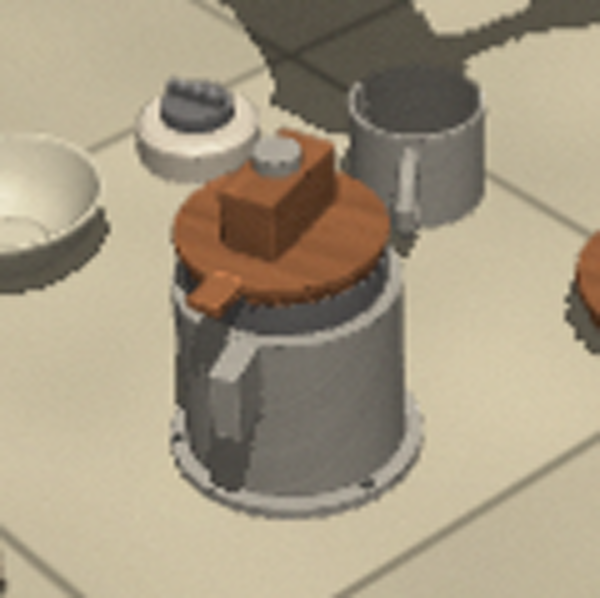

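The lid is home (disc top 0.1434), its lip at (215,293) faces the rib at (232,355), the button at (277,153) is out again at 0.188, and the arm is clear.

```bash
python3 -c "
from bench import r
print(r.job_done())"
```

```text
the job is handed in; nothing more can be done
None
```

I turned the lid until it dropped fully home with its lip facing the rib, pressed the button to its stop and let it spring back out, then moved the arm clear and handed the job in. The lip end sits about 12–13 mm sideways of the rib's line, inside the 16 mm limit. The hand-in returned no verdict.

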